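# Stock the two tape posts

### The arm

A 6-joint arm with a two-finger parallel gripper is mounted at the origin on the work surface. World frame = base frame: x ahead of the robot, y to its left, z up, the work surface at z = 0. Lengths are in m, angles in rad, forces in N, time in s.
With the tool pointing down it reaches from about 0.375 to 0.9 m from the base axis. Payload 3.1 kg.
Tool frame: the origin (TCP) lies midway between the tips of the shut fingers; the grasp point (between the pads) lies 19 mm behind it (manip.grip_depth is the distance from the TCP to the grasp point, in m); z points along the fingers, y is the line along which they close (so a half turn about z gives the same grasp; the last joint's range is limited). The gripper opens to 85 mm and grips with 20 to 120 N. Pads are 22 mm wide; open, the fingers measure 114 mm over their backs; the gripper's body (76 mm by 85 mm) begins 54 mm behind the grasp point. The pads swing forward as they close: fully open they stand 13 mm farther back than shut.
Start: joints at [-1.417, 0.527, 1.433, -0, 1.181, -0.178], TCP at [0.204, -0.591, 0.231] pointing down, gripper open.
Joint ranges: [-3.08, 3.08], [-0.75, 2.2], [0.22, 2.44], [-1.43, 4.57], [0, 2.65], [-2.85, 2.85]. Speed limits (rad/s): [2.79, 2.79, 3.14, 3.14, 3.14, 3.14].

### API

Orientations are given as a unit quaternion [x, y, z, w].
In Python, from station import telemetry, snapshot, manip gives the robot as it stands. The module is installed in compiled form; this text tells all that it offers.
- The arm moves only by the shell command python3 -m crank 'ROWS' [OPENING] [FORCE]. ROWS is text: rows parted by semicolons, each of 6 numbers parted by spaces: the shift along the tool's x, y, z as a fraction of full scale, then the turn, a rotation vector about the tool's x, y, z as a fraction of full scale. A call has exactly 5 rows; each row shifts and turns the commanded pose from where the row before left it, along the tool's axes as they then stand; what a row does not reach is not made up. Full scale, the value 1, is 4 cm for a shift and 90 degrees for a turn. A row lasts 1/10 s, in which the tool goes at most 50 mm and 8.59 degrees, less where a joint would pass 70% of its speed; a pose out of reach is approached as far as the arm can. A call with a number of a shift or a turn outside -1 to 1 is refused whole. A call with a gripper value outside its range is refused whole. OPENING is the opening, from -1 (shut) to 1 (fully open), set as the call begins (- or left out, the last holds). The fingers move at their own pace and stop on an object; FORCE is the grip in N (left out, the last holds). Time passes only in rows, so rows that do not move let the fingers close, or fill a call up. It gives the time, the measured TCP pose, the force, the opening and the grip force at its end, in the units of the state.
- telemetry.sense(): the state, without advancing time (a new reading comes with each control period).
- snapshot(name): name is "side" or "top" or "wrist"; returns a dict with "image" (384x512x3 uint8, red, green, blue), "depth" (384x512 float32, m along the optical axis (not along the pixel's ray), 0 where there is no reading), "camera_matrix" (3x3 intrinsics, pixels), "k1" (the pictures are not rectified: a ray, as slopes to the right and down, at radius r is drawn at 1 + k1 r^2 times it, then the intrinsics apply), "rvec" (rotation vector, rad) and "tvec" (3), from world to camera coordinates, as OpenCV has them. Camera axes: x right, y down, z forward; pixel columns grow to the right and rows downward; lengths in m; the calibration is good to about 2 mm. A picture is of the moment at which its call begins.
- manip.sign_off(): hands the job in; it is judged then, once.
The state is a dict: "t": time; "q": joint angles; "qd": joint speeds; "tau": joint torques, N m; "tcp_pos": TCP position; "tool_rot": TCP orientation; "force": force on the tool from outside, world axes, zero at the start; "ft_torque": the same for the moment, N m; "finger_gap": opening from 0.0 (shut) to 1.0 (fully open); "gripper_force": force on a finger pad.
Only numpy, scipy, OpenCV 4.12 (cv2) and the standard library are available. Lean on these libraries where they do the work, as an engineer would, in place of code of your own. Each camera call takes 0.05 s, during which the arm holds its last target. There are 200 camera calls.

### The job

Stock the two tape posts on the packing bench: put both red rolls over the post with the red base and both blue rolls over the post with the blue base, on each post the wide roll at the bottom and the narrow roll flat on top of it. Lower the rolls onto the posts, do not drop them, and leave the brown rolls where they are.

Things in the scene. Friction and masses are not known exactly. Their poses are not given: they have to be found in the camera images.
- red_wide: The wide red roll of adhesive tape, lying flat: a rigid ring of outside diameter 62 mm, 48 mm high as it lies, with a pale brown cardboard core (open hole of 34 mm diameter right through). Round, loose, about 80 to 170 g. Origin: centre of its underside, on the axis of the hole; z is the axis of the hole, pointing up.
- red_narrow: The narrow red roll of adhesive tape, lying flat: a rigid ring of outside diameter 62 mm, 24 mm high as it lies, with a white core (open hole of 34 mm diameter right through). Round, loose, about 40 to 85 g. Origin: centre of its underside, on the axis of the hole; z is the axis of the hole, pointing up.
- red_post: The red tape post, fixed to the bench: a red round base, 84 mm in diameter and 10 mm thick, with an upright bare steel post, 14 mm in diameter, at its centre; the post's top is 74 mm above the bench, its last 6 mm taper. A wide and a narrow roll on it reach to 82 mm above the bench. Origin: centre of the base's underside, at bench height; z up along the post.
- blue_wide: The wide dark blue roll of adhesive tape, lying flat: a rigid ring of outside diameter 62 mm, 48 mm high as it lies, with a pale brown cardboard core (open hole of 34 mm diameter right through). Round, loose, about 80 to 170 g. Origin: centre of its underside, on the axis of the hole; z is the axis of the hole, pointing up.
- blue_narrow: The narrow dark blue roll of adhesive tape, lying flat: a rigid ring of outside diameter 62 mm, 24 mm high as it lies, with a white core (open hole of 34 mm diameter right through). Round, loose, about 40 to 85 g. Origin: centre of its underside, on the axis of the hole; z is the axis of the hole, pointing up.
- blue_post: The blue tape post, fixed to the bench: a dark blue round base, 84 mm in diameter and 10 mm thick, with an upright bare steel post, 14 mm in diameter, at its centre; the post's top is 74 mm above the bench, its last 6 mm taper. A wide and a narrow roll on it reach to 82 mm above the bench. Origin: centre of the base's underside, at bench height; z up along the post.
- brown_wide: The wide brown roll of adhesive tape, lying flat: a rigid ring of outside diameter 62 mm, 48 mm high as it lies, with a pale brown cardboard core (open hole of 34 mm diameter right through). Round, loose, 120 g. Origin: centre of its underside, on the axis of the hole; z is the axis of the hole, pointing up. It stays where it is. (Rolls and posts stand at least 95 mm apart, centre to centre.)
- brown_narrow: The narrow brown roll of adhesive tape, lying flat: a rigid ring of outside diameter 62 mm, 24 mm high as it lies, with a white core (open hole of 34 mm diameter right through). Round, loose, 60 g. Origin: centre of its underside, on the axis of the hole; z is the axis of the hole, pointing up. It stays where it is. (A loose marker pen, 17 mm high, also lies about and does not matter.)
Things that resemble listed ones, but are neither listed nor needed, are in the scene too. What is shaped like the blue_post but turquoise is not meant.

How it is judged:
At the end, for the whole second after the job is handed in: On each post the wide roll of its colour lies flat on the base (underside at 10 mm) and the narrow one flat on it (underside at 58 mm), heights within 5 mm, axes within 15 mm of the post's, tilts under 0.12 rad; all four released and at rest; brown rolls within 20 mm of their start (horizontal distance between each of red_wide, red_narrow and red_post below 0.015 m and z of red_wide in the frame of red_post between 0.005 and 0.015 m and angle between each of red_wide, red_narrow, blue_wide, blue_narrow's own z axis and vertical below 0.12 rad and linear speed of each of red_wide, red_narrow, blue_wide, blue_narrow below 0.03 m/s and z of red_narrow in the frame of red_post between 0.053 and 0.063 m and horizontal distance between each of blue_wide, blue_narrow and blue_post below 0.015 m and z of blue_wide in the frame of blue_post between 0.005 and 0.015 m and z of blue_narrow in the frame of blue_post between 0.053 and 0.063 m and distance of each of brown_wide, brown_narrow from where it was at the start of the episode below 0.02 m); the robot touches nothing.
It fails at once if a red or blue roll is dropped onto its post: it falls there faster than 0.7 m/s (as after about 25 mm of free fall) ((horizontal distance between red_wide and red_post below 0.02 m and z of red_wide in the frame of red_post below 0.085 m and linear speed of red_wide above 0.7 m/s) or (horizontal distance between red_narrow and red_post below 0.02 m and z of red_narrow in the frame of red_post below 0.085 m and linear speed of red_narrow above 0.7 m/s) or (horizontal distance between blue_wide and blue_post below 0.02 m and z of blue_wide in the frame of blue_post below 0.085 m and linear speed of blue_wide above 0.7 m/s) or (horizontal distance between blue_narrow and blue_post below 0.02 m and z of blue_narrow in the frame of blue_post below 0.085 m and linear speed of blue_narrow above 0.7 m/s)).
It fails at once if a brown roll is moved more than 20 mm from its place (distance of any of brown_wide, brown_narrow from where it was at the start of the episode above 0.02 m).
It also fails if it takes over 109 s, if anything falls off the work surface, if the arm or the gripper's body presses on something with over 40 N, if the wrist force passes 120 N, or if a joint passes its speed limit or range.

## Working session

There is one attempt and no reset: what is moved stays moved. The work goes in short steps, Python scripts to look and compute and a shell command to move; the robot and the scene stay as the last step left them, time stands still between calls to the robot, and variables do not carry over. Pictures are saved under pics/ and viewed, at most 14 in all, crops included, and the job is handed in when it is done.

```bash
mkdir -p pics
cat > h.py <<'E'
import numpy as np, cv2
from station import telemetry, snapshot, manip
def snap(name,fn=None):
    s=snapshot(name)
    if fn: cv2.imwrite('pics/'+fn,s['image'][:,:,::-1])
    return s
def ray(s,u,v):
    K=s['camera_matrix'];D=np.array([s['k1'],0,0,0,0.])
    p=cv2.undistortPoints(np.array([[[u,v]]],float),K,D)[0,0]
    R=cv2.Rodrigues(np.array(s['rvec'],float))[0]
    c=-R.T@np.array(s['tvec'],float).ravel()
    return c,R.T@np.array([p[0],p[1],1.])
def plane(s,u,v,z):
    c,d=ray(s,u,v); return c+d*(z-c[2])/d[2]
def pt(s,u,v):
    c,d=ray(s,u,v); return c+d*float(s['depth'][int(round(v)),int(round(u))])
E
python3 - <<'E'
from h import *
import pickle
for n in('top','side'):
    s=snap(n,n+'0.png');pickle.dump(s,open(n+'0.pkl','wb'));print(n,ray(s,256,192),s['k1'])
t=telemetry.sense();print(t)
E
```

```text
top (array([ 0.32393236, -0.01250944,  1.25050348]), array([ 0.10284108,  0.0342725 , -0.99420964])) 0.003908663382068373
side (array([ 0.37825222, -1.22034686,  0.84112453]), array([ 0.04869956,  0.83975308, -0.54096356])) -0.12040308017257866
{'t': 0.1, 'q': array([-1.41650579e+00,  5.28361691e-01,  1.43378543e+00,  6.29949024e-06,
        1.18142041e+00, -1.78481483e-01]), 'qd': array([ 0.00105885, -0.00070702, -0.00160138,  0.00013369,  0.0007259 ,
       -0.00132839]), 'tau': array([ 1.69179493e-04, -4.43304133e+01, -1.78586286e+01, -3.19788378e-04,
        3.85724838e-03,  9.36288274e-06]), 'tcp_pos': array([ 0.20410348, -0.59004226,  0.23043498]), 'tool_rot': array([ 9.86189470e-01,  1.65618097e-01,  1.48558215e-05, -9.87330947e-04]), 'force': array([-0.72475833,  0.95045762,  0.51472823]), 'ft_torque': array([-0.01145408, -0.02643543, -0.04653368]), 'gripper_force': 0.0, 'finger_gap': 0.9980733193675662}
```

View pics/top0.png

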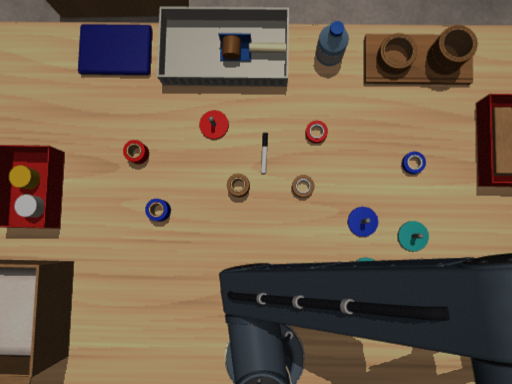

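View pics/side0.png

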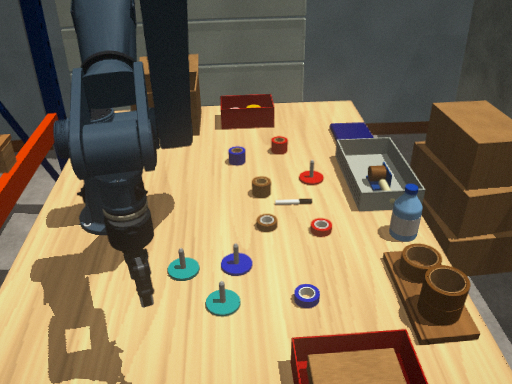

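Top view: the red post is at (214,124), red wide at (136,152), red narrow at (317,131), blue wide at (157,210) and blue narrow at (414,162). Blue-post candidates are (363,222), dark blue, and (413,236) and (365,262), both turquoise. Only (363,222) fits "dark blue base". I'll confirm it in a crop while measuring.

Run:
```python
from h import *
import pickle
s=pickle.load(open('top0.pkl','rb'));im=s['image']
cv2.imwrite('pics/crop1.png',cv2.resize(im[110:290,300:460,::-1],None,fx=3,fy=3,interpolation=cv2.INTER_CUBIC))
def meas(name,u,v,z,R):
    pts=[];zs=[]
    for r in range(v-24,v+25):
        for c in range(u-24,u+25):
            if s['depth'][r,c]<=0: continue
            p=pt(s,c,r)
            zs.append(p[2])
            if abs(p[2]-z)<0.005: pts.append((c,r,*p[:2]))
    pts=np.array(pts)
    m=np.zeros(im.shape[:2],np.uint8);m[pts[:,1].astype(int),pts[:,0].astype(int)]=255
    n,l,st,ce=cv2.connectedComponentsWithStats(m,connectivity=8)
    k=1+np.argmax(st[1:,4]); q=np.array([plane(s,a,b,z)[:2] for a,b in zip(*np.where(l==k)[::-1])])
    h=cv2.convexHull((q*1e3).astype(np.float32))
    (cx,cy),r=cv2.minEnclosingCircle(h)
    e=cv2.fitEllipse(h)
    print(name,'enc',round(cx,1),round(cy,1),'r',round(r,1),'ell',np.round(e[0],1),np.round(e[1],1),'mean',np.round(q.mean(0)*1e3,1),'zmax',round(max(zs),4))
for a in [('red_post',214,124,.01,42),('blue_post',363,222,.01,42),('red_wide',136,152,.048,31),('blue_wide',157,210,.048,31),('red_narrow',317,131,.024,31),('blue_narrow',414,162,.024,31),('brown_wide',238,185,.048,31),('brown_narrow',303,186,.024,31)]: meas(*a)
```

```text
red_post enc 643.3 154.1 r 43.3 ell [643.1 155. ] [83.  84.7] mean [642.7 155.1] zmax 0.0779
blue_post enc 375.6 -267.4 r 46.0 ell [ 375.5 -266.7] [84.5 90.8] mean [ 375.4 -266.5] zmax 0.0786
red_wide enc 556.5 368.8 r 31.7 ell [557.  368.5] [59.9 62.3] mean [557.  369.1] zmax 0.0544
blue_wide enc 395.6 300.1 r 31.0 ell [395.5 300.1] [59.7 61.2] mean [395.5 300.5] zmax 0.0565
red_narrow enc 624.5 -135.0 r 31.2 ell [ 624.5 -134.8] [60.2 61.5] mean [ 624.3 -135.1] zmax 0.032
blue_narrow enc 541.1 -404.4 r 31.5 ell [ 541.  -404.6] [60.5 62.2] mean [ 540.8 -404.8] zmax 0.0324
brown_wide enc 467.7 79.6 r 30.8 ell [467.7  79.4] [59.5 60.4] mean [467.6  80. ] zmax 0.0549
brown_narrow enc 469.8 -98.8 r 31.0 ell [470.3 -98.6] [60.2 60.9] mean [470.3 -99.3] zmax 0.0319
```

View pics/crop1.png

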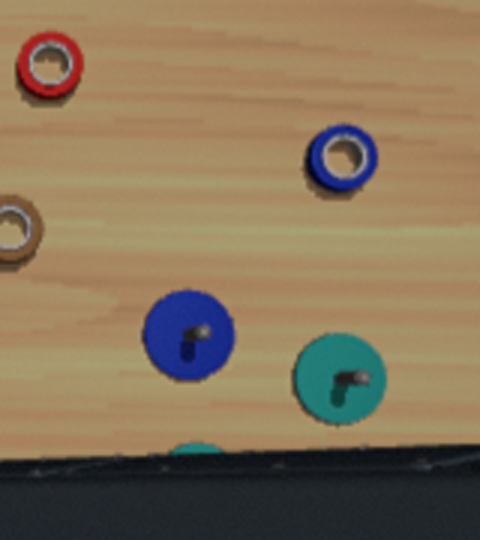

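The crop confirms it: the dark blue post base is at crop (188,335), the other two are turquoise. Measured sizes (about 60–62 mm for rolls, about 84 mm for bases) and reaches are consistent. I'll start by squaring the tool to the world axes, so tool x = +x, tool y = −y and tool z = down, then cruise to the red wide roll.

```bash
python3 -m crank '0 0 0 0 0 0.071; 0 0 0 0 0 0.071; 0 0 0 0 0 0.07; 0.6 -1 0 0 0 0; 0.6 -1 0 0 0 0' 1 60
python3 - <<'E'
from h import *
import pickle
from scipy.spatial.transform import Rotation as R
t=telemetry.sense();print(t['tcp_pos'],R.from_quat(t['tool_rot']).as_matrix().round(3),t['q'].round(2))
s=pickle.load(open('top0.pkl','rb'))
# post tops: pixels whose depth height is 60-80 mm
for n,u,v in(('red',214,124),('blue',363,222)):
    P=[(c,r) for r in range(v-16,v+17) for c in range(u-16,u+17) if .066<pt(s,c,r)[2]<.09]
    print(n,len(P),np.mean([plane(s,c,r,.073) for c,r in P],0).round(4))
E
```

```text
t: 0.6
tcp_pos: [0.252, -0.5104, 0.2305]
tool_rot: [1.0, -0.002, 0.0, -0.0]
force: [1.7, -0.6, 0.3]
finger_gap: 1.002
gripper_force: 0.0
[ 0.25196869 -0.51036108  0.23050571] [[ 1.    -0.003  0.   ]
 [-0.003 -1.     0.001]
 [ 0.    -0.001 -1.   ]] [-1.31  0.45  1.58  0.    1.11  0.27]
red 20 [0.6428 0.1549 0.073 ]
blue 22 [ 0.3757 -0.2656  0.073 ]
```

```bash
python3 -m crank '0.63 -1 0 0 0 0; 0.63 -1 0 0 0 0; 0.63 -1 0 0 0 0; 0.63 -1 0 0 0 0; 0.63 -1 0 0 0 0' >/dev/null
python3 -m crank '0.63 -1 0 0 0 0; 0.63 -1 0 0 0 0; 0.63 -1 0 0 0 0; 0.63 -1 0 0 0 0; 0.63 -1 0 0 0 0' >/dev/null
python3 -m crank '0.63 -1 0 0 0 0; 0.63 -1 0 0 0 0; 0 -1 0 0 0 0; 0 -1 0 0 0 0; 0 -1 0 0 0 0' >/dev/null
python3 -m crank '0 -1 0 0 0 0; 0 -1 0 0 0 0; 0 -1 0 0 0 0; 0 -1 0 0 0 0; 0 -1 0 0 0 0' 
python3 -m crank '0 -1 0 0 0 0; 0 -1 0 0 0 0; 0 0 0 0 0 0; 0 0 0 0 0 0; 0 0 0 0 0 0'
```

```text
t: 2.6
tcp_pos: [0.5542, 0.2908, 0.2308]
tool_rot: [1.0, -0.0, -0.0, 0.0]
force: [0.7, 0.7, 0.5]
finger_gap: 0.997
gripper_force: 0.0
t: 3.1
tcp_pos: [0.5545, 0.3682, 0.2308]
tool_rot: [1.0, -0.0, -0.001, 0.001]
force: [0.0, -0.2, -0.1]
finger_gap: 1.0
gripper_force: 0.0
```

```bash
python3 -m crank '0.05 0 0.8 0 0 0; 0 0 0.8 0 0 0; 0 0 0.8 0 0 0; 0 0 0.8 0 0 0; 0 0 0.7 0 0 0' >/dev/null
python3 -m crank '0 0 0.6 0 0 0; 0 0 0.4 0 0 0; 0 0 0.3 0 0 0; 0 0 0.27 0 0 0; 0 0 0 0 0 0' 
python3 -m crank '0 0 0 0 0 0; 0 0 0 0 0 0; 0 0 0 0 0 0; 0 0 0 0 0 0; 0 0 0 0 0 0' -1 50
python3 -m crank '0 0 0 0 0 0; 0 0 0 0 0 0; 0 0 0 0 0 0; 0 0 0 0 0 0; 0 0 0 0 0 0'
```

```text
t: 4.1
tcp_pos: [0.5564, 0.3687, 0.0115]
tool_rot: [1.0, -0.0, -0.001, 0.0]
force: [-0.4, -0.7, 0.3]
finger_gap: 1.002
gripper_force: 0.0
t: 4.6
tcp_pos: [0.5579, 0.3699, 0.0141]
tool_rot: [1.0, -0.0, 0.001, -0.001]
force: [-0.1, 0.2, 6.7]
finger_gap: 0.711
gripper_force: 54.7
t: 5.1
tcp_pos: [0.5579, 0.3699, 0.0141]
tool_rot: [1.0, 0.0, 0.001, -0.001]
force: [-1.0, 0.9, 5.2]
finger_gap: 0.709
gripper_force: 54.7
```

```bash
python3 -c "
from h import *
snap('wrist','w1.png')"
```

```text
(no output)
```

View pics/w1.png

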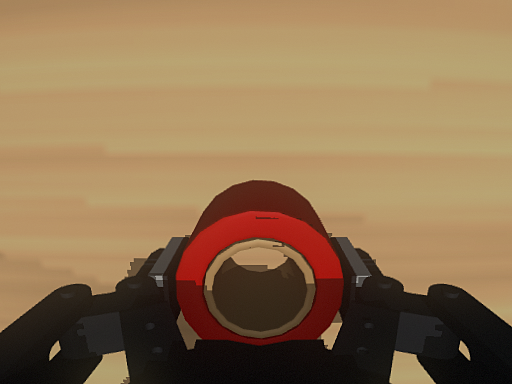

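The red roll is gripped and centred between the pads, its top ring centred near (260,280). Lift it and carry it to the red post.

```bash
python3 -m crank '0 0 -0.7 0 0 0; 0 0 -0.8 0 0 0; 0 0 -0.8 0 0 0; 0 0 -0.7 0 0 0; 0.2 0.5 0 0 0 0' 
python3 -m crank '0.355 0.9 0 0 0 0; 0.355 0.9 0 0 0 0; 0.355 0.9 0 0 0 0; 0.355 0.9 0 0 0 0; 0.355 0.9 0 0 0 0' >/dev/null
python3 -m crank '0.16 0.4 0 0 0 0; 0 0 0 0 0 0; 0 0 0 0 0 0; 0 0 0 0 0 0; 0 0 0 0 0 0'
python3 -c "
from h import *
snap('wrist','w2.png')"
```

```text
t: 5.65
tcp_pos: [0.5663, 0.3524, 0.1372]
tool_rot: [1.0, 0.001, 0.004, -0.002]
force: [1.1, -0.2, -1.0]
finger_gap: 0.711
gripper_force: 54.8
t: 6.65
tcp_pos: [0.6413, 0.155, 0.1324]
tool_rot: [1.0, 0.001, -0.0, -0.0]
force: [0.2, 0.0, -0.8]
finger_gap: 0.706
gripper_force: 54.8
```

View pics/w2.png

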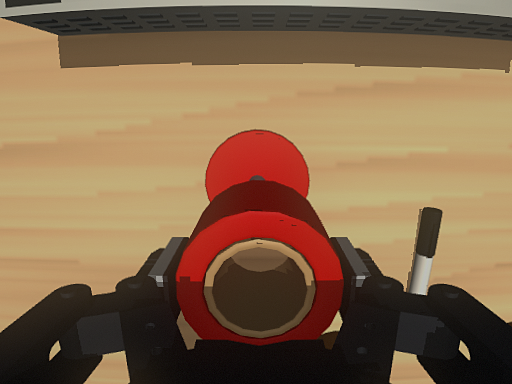

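Roll still held, and the post top at (257,178) lines up with it. Lower it.

```bash
python3 -m crank '0.04 0 0.5 0 0 0; 0 0 0.6 0 0 0; 0 0 0.6 0 0 0; 0 0 0.4 0 0 0; 0 0 0.3 0 0 0' 
python3 -m crank '0 0 0.15 0 0 0; 0 0 0.05 0 0 0; 0 0 0 0 0 0; 0 0 0 0 0 0; 0 0 0 0 0 0'
```

```text
t: 7.2
tcp_pos: [0.6431, 0.1539, 0.0352]
tool_rot: [1.0, 0.0, -0.001, 0.0]
force: [0.6, -0.3, -1.8]
finger_gap: 0.708
gripper_force: 54.7
t: 7.7
tcp_pos: [0.6444, 0.1532, 0.0295]
tool_rot: [1.0, -0.0, 0.001, -0.0]
force: [0.3, -0.1, -1.2]
finger_gap: 0.707
gripper_force: 54.8
```

```bash
python3 -m crank '0 0 0.06 0 0 0; 0 0 0.06 0 0 0; 0 0 0 0 0 0; 0 0 0 0 0 0; 0 0 0 0 0 0'
python3 -m crank '0 0 0 0 0 0; 0 0 0 0 0 0; 0 0 0 0 0 0; 0 0 0 0 0 0; 0 0 0 0 0 0' 1
python3 -m crank '0 0 0 0 0 0; 0 0 -0.5 0 0 0; 0 0 -1 0 0 0; 0 0 -1 0 0 0; 0 0 -1 0 0 0'
python3 -m crank '-0.1 1 0 0 0 0; 0 1 0 0 0 0; 0 1 0 0 0 0; 0 1 0 0 0 0; 0 1 0 0 0 0' >/dev/null
python3 -m crank '-0.1 1 0 0 0 0; -0.1 1 0 0 0 0; -0.15 0.2 0 0 0 0; 0 0 0 0 0 0; 0 0 0 0 0 0'
python3 - <<'E'
from h import *
s=snap('top','top1.png')
snap('wrist','w3.png')
print([ [np.round(pt(s,c,r)*1e3).astype(int).tolist() for c in (214,)] for r in range(110,140,2)])
E
```

```text
t: 8.2
tcp_pos: [0.644, 0.1532, 0.0241]
tool_rot: [1.0, -0.0, 0.0, -0.0]
force: [-0.5, -0.7, 3.5]
finger_gap: 0.705
gripper_force: 55.0
t: 8.7
tcp_pos: [0.6437, 0.1532, 0.0236]
tool_rot: [1.0, -0.0, -0.0, -0.0]
force: [-1.6, -0.1, -0.1]
finger_gap: 1.001
gripper_force: 0.0
t: 9.2
tcp_pos: [0.6434, 0.1532, 0.1649]
tool_rot: [1.0, -0.0, -0.0, 0.0]
force: [0.6, 0.5, 0.1]
finger_gap: 0.997
gripper_force: 0.0
t: 10.2
tcp_pos: [0.6254, -0.1338, 0.1636]
tool_rot: [1.0, -0.0, -0.0, -0.0]
force: [0.6, 1.1, 0.1]
finger_gap: 1.004
gripper_force: 0.0
[[[672, 149, 57]], [[666, 149, 57]], [[660, 148, 60]], [[660, 151, 37]], [[660, 153, 19]], [[646, 149, 50]], [[641, 149, 47]], [[639, 151, 32]], [[626, 147, 62]], [[443, 51, 774]], [[439, 51, 779]], [[436, 50, 784]], [[433, 49, 787]], [[430, 49, 789]], [[428, 49, 791]]]
```

View pics/top1.png

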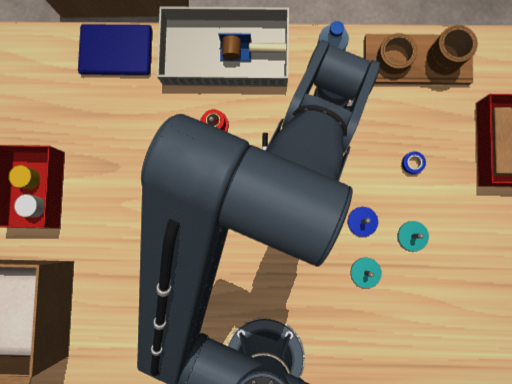

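The red wide roll sits over the red post at (214,120), with its top at about 58 mm. Now the red narrow roll.

```bash
python3 -m crank '0 0.03 0.8 0 0 0; 0 0 0.8 0 0 0; 0 0 0.8 0 0 0; 0 0 0.6 0 0 0; 0 0 0.5 0 0 0' >/dev/null
python3 -m crank '0 0 0.3 0 0 0; 0 0 0.24 0 0 0; 0 0 0 0 0 0; 0 0 0 0 0 0; 0 0 0 0 0 0' 
python3 -m crank '0 0 0 0 0 0; 0 0 0 0 0 0; 0 0 0 0 0 0; 0 0 0 0 0 0; 0 0 0 0 0 0' -1 50
python3 -m crank '0 0 0 0 0 0; 0 0 0 0 0 0; 0 0 0 0 0 0; 0 0 0 0 0 0; 0 0 0 0 0 0'
```

```text
t: 11.3
tcp_pos: [0.6266, -0.1362, 0.0033]
tool_rot: [1.0, -0.0, 0.001, 0.0]
force: [-0.0, 0.4, 0.1]
finger_gap: 1.002
gripper_force: 0.0
t: 11.8
tcp_pos: [0.6264, -0.1363, 0.0036]
tool_rot: [1.0, -0.0, 0.001, 0.0]
force: [-0.7, 0.2, 5.4]
finger_gap: 0.707
gripper_force: 53.4
t: 12.3
tcp_pos: [0.6264, -0.1363, 0.0036]
tool_rot: [1.0, -0.0, 0.001, 0.0]
force: [-0.7, -0.3, 5.6]
finger_gap: 0.7
gripper_force: 53.4
```

```bash
python3 -m crank '0 0 -0.5 0 0 0; 0 0 -0.8 0 0 0; 0 0 -0.8 0 0 0; 0 0 -0.8 0 0 0; 0 0 -0.6 0 0 0' 
python3 -m crank '0.1 -0.9 0 0 0 0; 0.1 -0.9 0 0 0 0; 0.1 -0.9 0 0 0 0; 0.1 -0.9 0 0 0 0; 0 -0.9 0 0 0 0' >/dev/null
python3 -m crank '0 -0.9 0 0 0 0; 0 -0.9 0 0 0 0; 0 -0.7 0 0 0 0; 0 -0.3 0 0 0 0; 0 0 0 0 0 0'
python3 -m crank '0 0 0 0 0 0; 0 0 0 0 0 0; 0 0 0 0 0 0; 0 0 0 0 0 0; 0 0 0 0 0 0'
python3 -c "
from h import *
snap('wrist','w4.png')"
```

```text
t: 12.8
tcp_pos: [0.6262, -0.1363, 0.1446]
tool_rot: [1.0, -0.0, 0.001, 0.0]
force: [0.9, -0.5, -0.6]
finger_gap: 0.703
gripper_force: 54.3
t: 13.8
tcp_pos: [0.6414, 0.1574, 0.1422]
tool_rot: [1.0, 0.001, 0.0, 0.0]
force: [0.2, -1.0, -1.2]
finger_gap: 0.7
gripper_force: 54.3
t: 14.3
tcp_pos: [0.6419, 0.1553, 0.1421]
tool_rot: [1.0, -0.001, -0.0, 0.0]
force: [0.7, 0.4, -0.7]
finger_gap: 0.704
gripper_force: 54.3
```

View pics/w4.png

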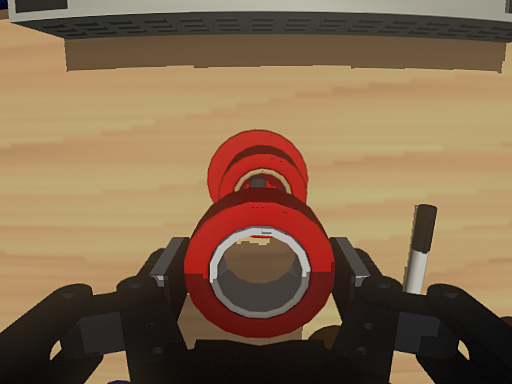

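The narrow roll is held level, and the wide one stands on the post at about (260,170). Lower it.

```bash
python3 -m crank '0.03 0 0.5 0 0 0; 0 0 0.5 0 0 0; 0 0 0.5 0 0 0; 0 0 0.25 0 0 0; 0 0 0.1 0 0 0' >/dev/null
python3 -m crank '0 0 0.02 0 0 0; 0 0 0.02 0 0 0; 0 0 0.02 0 0 0; 0 0 0 0 0 0; 0 0 0 0 0 0'
```

```text
t: 15.35
tcp_pos: [0.6432, 0.1561, 0.0663]
tool_rot: [1.0, -0.0, 0.0, -0.0]
force: [0.6, -0.2, -0.4]
finger_gap: 0.705
gripper_force: 54.3
```

```bash
python3 -m crank '0 0 0.05 0 0 0; 0 0 0.05 0 0 0; 0 0 0.01 0 0 0; 0 0 0 0 0 0; 0 0 0 0 0 0'
python3 -m crank '0 0 0 0 0 0; 0 0 0 0 0 0; 0 0 0 0 0 0; 0 0 0 0 0 0; 0 0 0 0 0 0' 1
python3 -m crank '0 0 -0.3 0 0 0; 0 0 -0.6 0 0 0; 0 0 -0.8 0 0 0; 0 0 -0.8 0 0 0; -0.5 -0.3 0 0 0 0'
python3 -m crank '-0.8 -0.47 0 0 0 0; -0.8 -0.47 0 0 0 0; -0.8 -0.47 0 0 0 0; -0.8 -0.47 0 0 0 0; -0.8 -0.47 0 0 0 0' >/dev/null
python3 -m crank '-0.8 -0.47 0 0 0 0; -0.6 -0.3 0 0 0 0; -0.3 -0.12 0 0 0 0; 0 0 0 0 0 0; 0 0 0 0 0 0'
```

```text
t: 15.85
tcp_pos: [0.6431, 0.156, 0.0617]
tool_rot: [1.0, -0.0, 0.0, 0.0]
force: [-0.9, 0.2, 3.3]
finger_gap: 0.704
gripper_force: 54.6
t: 16.35
tcp_pos: [0.6429, 0.156, 0.0612]
tool_rot: [1.0, -0.0, -0.0, 0.0]
force: [-0.5, 0.9, -0.4]
finger_gap: 0.999
gripper_force: 0.0
t: 16.85
tcp_pos: [0.6294, 0.1672, 0.168]
tool_rot: [1.0, -0.001, 0.008, -0.0]
force: [0.0, 0.6, -0.5]
finger_gap: 1.002
gripper_force: 0.0
t: 17.85
tcp_pos: [0.3965, 0.2978, 0.1619]
tool_rot: [1.0, -0.0, 0.001, -0.0]
force: [0.1, 0.3, 0.5]
finger_gap: 0.999
gripper_force: 0.0
```

```bash
python3 -c "
from h import *
s=snap('side','side1.png')
cv2.imwrite('pics/crop2.png',cv2.resize(s['image'][120:260,220:380,::-1],None,fx=3,fy=3))"
```

```text
(no output)
```

View pics/crop2.png

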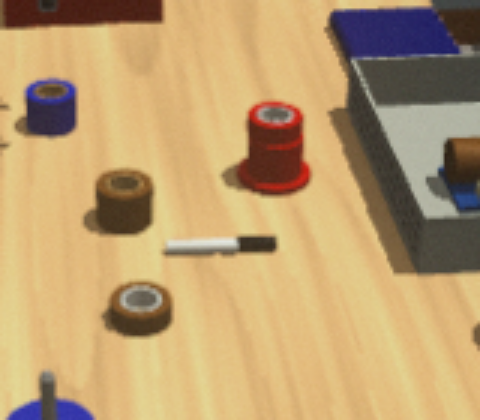

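The red stack is complete at crop (275,140): the narrow roll lies flat on the wide one. Next, the blue wide roll.

```bash
python3 -m crank '-0.02 -0.06 0.6 0 0 0; 0 0 0.8 0 0 0; 0 0 0.8 0 0 0; 0 0 0.6 0 0 0; 0 0 0.5 0 0 0' >/dev/null
python3 -m crank '0 0 0.3 0 0 0; 0 0 0.15 0 0 0; 0 0 0 0 0 0; 0 0 0 0 0 0; 0 0 0 0 0 0' 
python3 -m crank '0 0 0 0 0 0; 0 0 0 0 0 0; 0 0 0 0 0 0; 0 0 0 0 0 0; 0 0 0 0 0 0' -1 50
python3 -m crank '0 0 0 0 0 0; 0 0 0 0 0 0; 0 0 0 0 0 0; 0 0 0 0 0 0; 0 0 0 0 0 0'
python3 -m crank '0 0 -0.5 0 0 0; 0 0 -0.8 0 0 0; 0 0 -0.8 0 0 0; 0 0 -0.8 0 0 0; 0 0 -0.5 0 0 0'
```

```text
t: 18.9
tcp_pos: [0.3949, 0.3004, 0.0122]
tool_rot: [1.0, -0.0, 0.001, -0.0]
force: [-0.5, 0.0, 0.8]
finger_gap: 0.999
gripper_force: 0.0
t: 19.4
tcp_pos: [0.3946, 0.3004, 0.0125]
tool_rot: [1.0, -0.0, 0.001, -0.0]
force: [-1.5, -0.2, 6.6]
finger_gap: 0.713
gripper_force: 53.3
t: 19.9
tcp_pos: [0.3946, 0.3004, 0.0124]
tool_rot: [1.0, -0.0, 0.001, -0.0]
force: [-0.9, -0.8, 5.8]
finger_gap: 0.717
gripper_force: 53.3
t: 20.4
tcp_pos: [0.3945, 0.3004, 0.1496]
tool_rot: [1.0, 0.0, 0.001, -0.001]
force: [-0.2, -0.5, -1.3]
finger_gap: 0.714
gripper_force: 55.0
```

```bash
python3 -m crank '0.22 0.9 0 0 0 0; 0.22 0.9 0 0 0 0; 0.22 0.9 0 0 0 0; 0.22 0.9 0 0 0 0; 0.22 0.9 0 0 0 0' 
python3 -m crank '0.22 0.9 0 0 0 0; 0.22 0.9 0 0 0 0; 0.22 0.9 0 0 0 0; -0.32 0.9 0 0 0 0; -0.32 0.9 0 0 0 0' 
python3 -m crank '-0.32 0.9 0 0 0 0; -0.32 0.9 0 0 0 0; -0.32 0.9 0 0 0 0; -0.32 0.9 0 0 0 0; -0.32 0.9 0 0 0 0' 
python3 -m crank '0 0.4 0 0 0 0; 0 0.25 0 0 0 0; 0 0 0 0 0 0; 0 0 0 0 0 0; 0 0 0 0 0 0'
```

```text
t: 20.9
tcp_pos: [0.4379, 0.1188, 0.1475]
tool_rot: [1.0, 0.0, 0.0, 0.0]
force: [1.2, 0.3, -1.7]
finger_gap: 0.713
gripper_force: 55.0
t: 21.4
tcp_pos: [0.4387, -0.0614, 0.1474]
tool_rot: [1.0, 0.0, 0.0, 0.0]
force: [0.3, -0.6, -2.1]
finger_gap: 0.714
gripper_force: 55.0
t: 21.9
tcp_pos: [0.3739, -0.241, 0.1475]
tool_rot: [1.0, -0.0, -0.0, -0.0]
force: [-0.3, -0.2, -1.5]
finger_gap: 0.714
gripper_force: 55.0
t: 22.4
tcp_pos: [0.3748, -0.2641, 0.1472]
tool_rot: [1.0, 0.001, -0.0, -0.001]
force: [-0.2, 0.3, -1.1]
finger_gap: 0.714
gripper_force: 55.0
```

```bash
python3 -m crank '0.02 0.05 0 0 0 0; 0 0 0 0 0 0; 0 0 0.4 0 0 0; 0 0 0.4 0 0 0; 0 0 0.4 0 0 0'
python3 -c "
from h import *
snap('wrist','w5.png')"
```

```text
t: 22.9
tcp_pos: [0.376, -0.2678, 0.099]
tool_rot: [1.0, 0.0, 0.0, 0.0]
force: [-0.7, 0.4, -1.7]
finger_gap: 0.71
gripper_force: 55.1
```

View pics/w5.png

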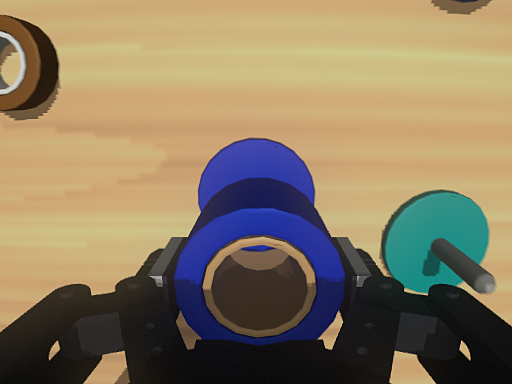

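The blue roll is centred over the dark blue base (257,190), and the turquoise post (435,245) is clear of the finger. Keep lowering.

```bash
python3 -m crank '0 0 0.5 0 0 0; 0 0 0.5 0 0 0; 0 0 0.4 0 0 0; 0 0 0.2 0 0 0; 0 0 0.1 0 0 0' 
python3 -m crank '0 0 0.07 0 0 0; 0 0 0.05 0 0 0; 0 0 0 0 0 0; 0 0 0 0 0 0; 0 0 0 0 0 0'
```

```text
t: 23.45
tcp_pos: [0.3757, -0.2678, 0.0309]
tool_rot: [1.0, 0.0, -0.0, -0.0]
force: [0.7, -0.2, -1.4]
finger_gap: 0.711
gripper_force: 55.0
t: 23.95
tcp_pos: [0.3758, -0.2681, 0.0269]
tool_rot: [1.0, -0.0, 0.0, 0.0]
force: [0.2, 0.3, -1.1]
finger_gap: 0.712
gripper_force: 55.0
```

```bash
python3 -m crank '0 0 0.05 0 0 0; 0 0 0.06 0 0 0; 0 0 0 0 0 0; 0 0 0 0 0 0; 0 0 0 0 0 0'
python3 -m crank '0 0 0 0 0 0; 0 0 0 0 0 0; 0 0 0 0 0 0; 0 0 0 0 0 0; 0 0 0 0 0 0' 1
python3 -m crank '0 0 -0.3 0 0 0; 0 0 -0.8 0 0 0; 0 0 -0.8 0 0 0; 0 0 -0.8 0 0 0; 0 0 -0.7 0 0 0'
python3 -m crank '0.7 0.58 0 0 0 0; 0.7 0.58 0 0 0 0; 0.7 0.58 0 0 0 0; 0.7 0.58 0 0 0 0; 0.7 0.58 0 0 0 0' >/dev/null
python3 -m crank '0.43 0.36 0 0 0 0; 0.2 0.15 0 0 0 0; 0 0 0 0 0 0; 0 0 0 0 0 0; 0 0 0 0 0 0'
```

```text
t: 24.45
tcp_pos: [0.3758, -0.2681, 0.0225]
tool_rot: [1.0, -0.0, 0.0, 0.0]
force: [-0.4, 0.6, 4.8]
finger_gap: 0.712
gripper_force: 55.5
t: 24.95
tcp_pos: [0.3756, -0.2679, 0.022]
tool_rot: [1.0, -0.0, -0.0, -0.0]
force: [0.1, -0.4, 0.7]
finger_gap: 1.003
gripper_force: 0.0
t: 25.45
tcp_pos: [0.3756, -0.2678, 0.1604]
tool_rot: [1.0, -0.0, 0.0, 0.0]
force: [-0.6, -0.3, 0.3]
finger_gap: 0.999
gripper_force: 0.0
t: 26.45
tcp_pos: [0.5396, -0.4031, 0.1581]
tool_rot: [1.0, -0.0, -0.001, -0.001]
force: [-0.7, -1.2, 0.2]
finger_gap: 0.994
gripper_force: 0.0
```

```bash
python3 -c "
from h import *
snap('wrist','w6.png')"
```

```text
(no output)
```

View pics/w6.png

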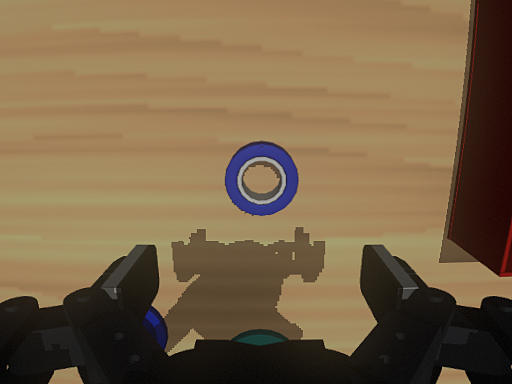

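The blue narrow roll (262,180) is centred between the open fingers. The pick correction is +1.5 mm in x, −1.5 mm in y and 154 mm down.

```bash
python3 -m crank '0.03 0.03 0.7 0 0 0; 0 0 0.8 0 0 0; 0 0 0.8 0 0 0; 0 0 0.6 0 0 0; 0 0 0.5 0 0 0' >/dev/null
python3 -m crank '0 0 0.3 0 0 0; 0 0 0.15 0 0 0; 0 0 0 0 0 0; 0 0 0 0 0 0; 0 0 0 0 0 0' 
python3 -m crank '0 0 0 0 0 0; 0 0 0 0 0 0; 0 0 0 0 0 0; 0 0 0 0 0 0; 0 0 0 0 0 0' -1 50
python3 -m crank '0 0 0 0 0 0; 0 0 0 0 0 0; 0 0 0 0 0 0; 0 0 0 0 0 0; 0 0 0 0 0 0'
python3 -m crank '0 0 -0.5 0 0 0; 0 0 -0.8 0 0 0; 0 0 -0.8 0 0 0; 0 0 -0.8 0 0 0; 0 0 -0.6 0 0 0'
```

```text
t: 27.5
tcp_pos: [0.5427, -0.4062, 0.0054]
tool_rot: [1.0, -0.0, 0.001, 0.001]
force: [1.0, 0.0, -0.3]
finger_gap: 1.005
gripper_force: 0.0
t: 28.0
tcp_pos: [0.5426, -0.4061, 0.0052]
tool_rot: [1.0, -0.0, 0.001, 0.001]
force: [-0.4, 0.0, 5.6]
finger_gap: 0.692
gripper_force: 55.6
t: 28.5
tcp_pos: [0.5426, -0.406, 0.0052]
tool_rot: [1.0, -0.0, 0.001, 0.001]
force: [0.0, 0.2, 5.3]
finger_gap: 0.693
gripper_force: 55.6
t: 29.0
tcp_pos: [0.5422, -0.4058, 0.1458]
tool_rot: [1.0, -0.0, 0.0, 0.0]
force: [0.5, -0.7, -0.5]
finger_gap: 0.693
gripper_force: 55.0
```

```bash
python3 -m crank '-0.7 -0.58 0 0 0 0; -0.7 -0.58 0 0 0 0; -0.7 -0.58 0 0 0 0; -0.7 -0.58 0 0 0 0; -0.7 -0.58 0 0 0 0' >/dev/null
python3 -m crank '-0.46 -0.4 0 0 0 0; -0.2 -0.17 0 0 0 0; 0 0 0 0 0 0; 0 0 0 0 0 0; 0 0 0 0 0 0'
python3 -c "
from h import *
snap('wrist','w7.png')"
```

```text
t: 30.0
tcp_pos: [0.3772, -0.2684, 0.1442]
tool_rot: [1.0, -0.0, 0.001, 0.001]
force: [-0.3, -0.1, -0.7]
finger_gap: 0.692
gripper_force: 55.0
```

View pics/w7.png

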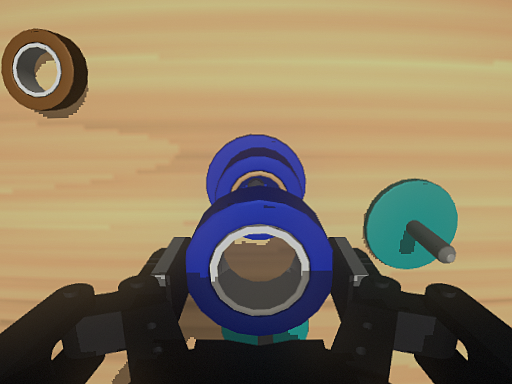

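The blue wide roll stands on the dark blue base (257,165), and the narrow roll is held above it, aligned. Lower it.

```bash
python3 -m crank '-0.03 0.02 0.4 0 0 0; 0 0 0.5 0 0 0; 0 0 0.5 0 0 0; 0 0 0.3 0 0 0; 0 0 0.1 0 0 0' >/dev/null
python3 -m crank '0 0 0.05 0 0 0; 0 0 0 0 0 0; 0 0 0 0 0 0; 0 0 0 0 0 0; 0 0 0 0 0 0'
```

```text
t: 31.05
tcp_pos: [0.3747, -0.2677, 0.0706]
tool_rot: [1.0, -0.0, 0.0, 0.0]
force: [-0.0, 0.1, -0.7]
finger_gap: 0.69
gripper_force: 55.0
```

```bash
python3 -m crank '0 0 0.08 0 0 0; 0 0 0.06 0 0 0; 0 0 0.05 0 0 0; 0 0 0 0 0 0; 0 0 0 0 0 0'
python3 -m crank '0 0 0 0 0 0; 0 0 0 0 0 0; 0 0 0 0 0 0; 0 0 0 0 0 0; 0 0 0 0 0 0' 1
python3 -m crank '0 0 -0.3 0 0 0; 0 0 -0.6 0 0 0; 0 0 -0.8 0 0 0; 0 0 -0.8 0 0 0; 0 0 -0.7 0 0 0'
python3 -m crank '0.8 0 0 0 0 0; 0.8 0 0 0 0 0; 0.8 0 0 0 0 0; 0.8 0 0 0 0 0; 0 0 0 0 0 0' >/dev/null
python3 -m crank '0 0 0 0 0 0; 0 0 0 0 0 0; 0 0 0 0 0 0; 0 0 0 0 0 0; 0 0 0 0 0 0'
python3 -c "
from h import *
s=snap('side','side2.png')
cv2.imwrite('pics/side2b.png',cv2.resize(s['image'][100:330,140:380,::-1],None,fx=2.5,fy=2.5))"
```

```text
t: 31.55
tcp_pos: [0.3744, -0.2675, 0.0631]
tool_rot: [1.0, -0.0, 0.0, 0.0]
force: [-1.0, 0.9, 7.1]
finger_gap: 0.688
gripper_force: 55.9
t: 32.05
tcp_pos: [0.3744, -0.2675, 0.0624]
tool_rot: [1.0, -0.0, -0.0, -0.0]
force: [0.5, -0.7, -0.0]
finger_gap: 1.003
gripper_force: 0.0
t: 32.55
tcp_pos: [0.3744, -0.2674, 0.1919]
tool_rot: [1.0, -0.0, 0.0, 0.0]
force: [0.4, -0.3, -0.6]
finger_gap: 1.001
gripper_force: 0.0
t: 33.55
tcp_pos: [0.5019, -0.2677, 0.1906]
tool_rot: [1.0, -0.0, -0.0, -0.0]
force: [-0.3, 0.8, 0.4]
finger_gap: 1.002
gripper_force: 0.0
```

View pics/side2b.png

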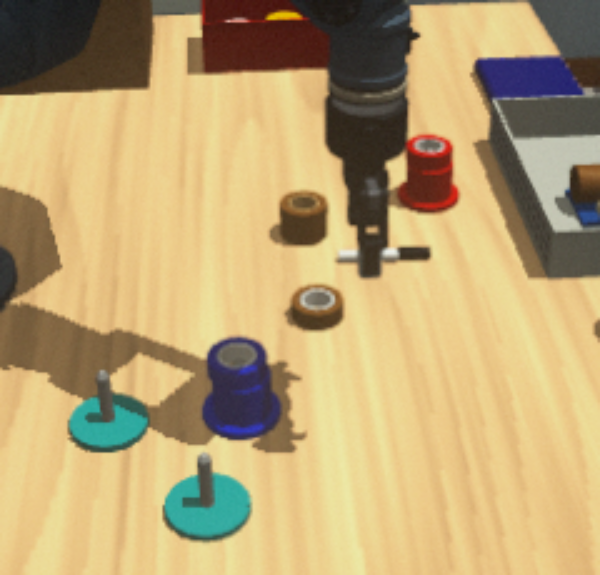

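Both stacks are complete and flat, blue at (240,385) and red at (430,170). The brown rolls are untouched and the gripper is clear.

```bash
python3 -c "
from station import manip
print(manip.sign_off())"
```

```text
the job is handed in; nothing more can be done
None
```

I stocked both posts, wide roll at the bottom and narrow roll flat on top, left the brown rolls where they were, and handed the job in at about 34 s; sign-off returned no verdict.

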